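Fit the adjustable wrench and tighten the sharpener's spindle nut

TASK

The knife sharpener has just had a new stone put in, and the adjustable wrench lies round the nut with its jaws too wide. Roll the wrench's worm until the jaws just fit the nut, then swing the wrench clockwise (seen from above) until the nut comes up tight. Leave the wrench lying on the nut and everything else where it stands.

Things in the scene. Friction and masses are not known exactly. Their poses are not given: they have to be found in the camera images.
- sharpener: White knife sharpener, fixed; origin on the worktop under the spindle. Motor housing on its +y side (103 to 253 mm from the spindle, top at 118 mm) with a water tank on it, top at 170 mm; a tool-rest rail 127 mm high runs 137 mm behind the spindle (+x). A basin rim 92 mm high, 252 mm across, surrounds the stone. The other sides are open for the wrench to swing over.
- nut_top (a point): Brass hex nut, 24 mm across flats, 12 mm high, on the upright spindle in the middle of the sharpener's round red-brown stone (200 mm across, top 105 mm above the worktop). The point is on the nut's axis at its top face; a spindle stub stands 2.5 mm above it. The sharpener is fixed.
- spindle_nut (a joint): Turn of the nut in rad, growing clockwise seen from above (tightening). It starts between 0 and 0.12 and comes up hard (tight) at 0.90. It takes about 0.3 N m to turn and stays where it is left.
- wrench: Loose steel adjustable wrench, about 0.32 kg, lying flat on the stone round the nut, 14 mm thick, about 205 mm long. Origin: on the underside, 12 mm inside the fixed jaw's flat face, so on the nut's axis once the jaws fit. +x points out of the jaws' mouth, parallel to their flat faces; the movable jaw is on the +y side; the handle leaves the head at 160 deg from +x towards +y (20 deg off -x).
- wrench_jaw (a joint): How far the movable jaw has closed, in m: the gap between the jaws is 34 mm minus this value (10 mm here = 24 mm gap). It starts at 3.0 to 5.4 mm, so wide that the jaws slip round the nut. It moves only with the worm (0.8 mm per rad of worm) and stalls when both jaws bear on the nut.
- worm_top (a point): Top of the knurled worm, a roller 16 mm in diameter and 15 mm long in the wrench's head, axis along the wrench's y; 17 mm above the stone, 3 mm proud of the head; at x -33, y +4 mm on the wrench. Rolling its top towards the jaws (wrench +x) closes the jaw by 0.1 mm per mm of roll, so it takes a few strokes of a pressed-on fingertip (3 to 4 N along the stroke, 6 to 15 N down).
- handle_mid (a point): Centre of the wrench handle's upper face, 135 mm from the nut's axis, 119 mm above the worktop and just outside the stone's edge (so the handle's underside is at 105 mm here with nothing above 92 mm under it). The handle is 22 to 25 mm wide and 14 mm thick; it points to the near right and swings freely over the near side.
- mug_blue: Blue mug on the near left, 84 x 115 x 91 mm, loose; origin under its middle. To be left alone.
- scissors: Scissors with blue grips on the right, 87 x 199 x 9 mm, loose; origin under their middle. To be left alone.
- peeler: Green vegetable peeler on the near left, 170 x 25 x 18 mm, loose; origin under its middle. To be left alone.
- worn_stone: The worn grey stone taken off the sharpener, a disc 200 mm across and 17 mm thick with a hole, lying loose on the near right; origin under its centre. To be left alone.

How it is judged:
On the way:
1. the jaws fit the nut (gap within 1.2 mm of its 24 mm) before the nut has been turned (value of joint wrench_jaw above 0.0088 m and value of joint spindle_nut below 0.3 rad), for 0.2 s.
At the end, for the whole second after the job is handed in: The nut is tight (within 0.08 rad of its stop), the wrench lies flat on the stone, still round the nut (its origin within 10 mm of the nut's axis), at rest; mug, scissors, peeler and worn stone are within 30 mm of where they stood (value of joint spindle_nut above 0.82 rad and horizontal distance between wrench and nut_top below 0.01 m and height (world z) of wrench below 0.112 m and angle between wrench's own z axis and vertical below 0.1 rad and linear speed of wrench below 0.02 m/s and distance of each of mug_blue, scissors, peeler, worn_stone from where it was at the start of the episode below 0.03 m); the robot touches nothing.
It fails at once if the blue mug is pushed more than 30 mm (distance of mug_blue from where it was at the start of the episode above 0.03 m).
It fails at once if the scissors are pushed more than 30 mm (distance of scissors from where it was at the start of the episode above 0.03 m).
It fails at once if the peeler is pushed more than 30 mm (distance of peeler from where it was at the start of the episode above 0.03 m).
It fails at once if the worn stone is pushed more than 30 mm (distance of worn_stone from where it was at the start of the episode above 0.03 m).
It also fails if it takes over 72 s, if anything falls off the work surface, if the arm or the gripper's body presses on something with over 40 N, if the wrist force passes 120 N, or if a joint passes its speed limit or range.

ROBOT

A 6-joint arm with a two-finger parallel gripper is mounted at the origin on the work surface; the furniture and walls round the work are solid. World frame = base frame: x ahead of the robot, y to its left, z up, the work surface at z = 0. Lengths are in m, angles in rad, forces in N, time in s.
With the tool pointing down it reaches from about 0.3 to 1 m from the base axis. Payload 5.1 kg.
Tool frame: the origin (TCP) lies midway between the tips of the shut fingers; the grasp point (between the pads) lies 19 mm behind it; z points along the fingers, y is the line along which they close (so a half turn about z gives the same grasp; the last joint's range is limited). The gripper opens to 95 mm and grips with 3 to 60 N. Pads are 20 mm wide; open, the fingers measure 119 mm over their backs; the gripper's body (75 mm by 180 mm) begins 59 mm behind the grasp point.
Start: joints at [1.02, 0.124, 1.65, -0, 1.367, -0.083], TCP at [0.293, 0.58, 0.215] pointing down, gripper open.
Joint ranges: [-2.61, 2.61], [-1.02, 2.33], [0.03, 2.71], [-1.35, 4.49], [0.32, 2.68], [-2.91, 2.91]. Speed limits (rad/s): [2.57, 2.57, 3.14, 3.14, 3.14, 3.14].

INTERFACE

Orientations are given as a unit quaternion [w, x, y, z].
In Python, from bench import ctrl, camrig, probe_bus, finish_job gives the robot as it stands (ctrl), with the cameras (camrig), the readings (probe_bus) and the job as plain functions.
- The arm moves only by the shell command python3 inch.py 'ROWS' [FORCE]. ROWS is a JSON object with one list for each field, all of the same length, 1 to 10, a row being the entries at one place: finger_gap (the opening from 0.0 (shut) to 1.0 (fully open)), sx, sy, sz (the shift in m), rx, ry, rz (a rotation vector in rad); each row is the pose to reach, as a shift and turn from the pose commanded when the command began, along the tool's axes at that moment; what a row does not reach only later rows make up. A row lasts 1/10 s, in which the tool goes at most 0.05 m and 0.15 rad, less where a joint would pass 70% of its speed; a pose out of reach is approached as far as the arm can. The fingers move at their own pace and stop on an object; FORCE is the grip in N (left out, the last holds). Time passes only in rows, so rows that do not move let the fingers close. It prints the time, the measured TCP pose, the force, the opening and the grip force at its end. Input that does not fit is refused with a message, and nothing moves.
- probe_bus.read_state(): the state, without advancing time (a new reading comes with each control period).
- camrig.snapshot(name): name is "side" or "top"; returns the picture (384x512x3 uint8, red, green, blue); there is no depth.
- camrig.camera_info(name): a dict with "fx", "fy", "cx", "cy" (pixels), "camera_from_world" (4x4, takes a point from world to camera coordinates). Camera axes: x right, y down, z forward; pixel columns grow to the right and rows downward; lengths in m; the calibration is good to about 2 mm. A picture is of the moment at which its call begins. camera_info takes no time and is no camera call.
- finish_job(): hands the job in; it is judged then, once.
The state is a dict: "time": time; "joint_pos": joint angles; "qvel": joint speeds; "joint_efforts": joint torques, N m; "tcp_pos": TCP position; "tcp_rot": TCP orientation; "wrist_force": force on the tool from outside, world axes, zero at the start; "wrist_torque": the same for the moment, N m; "opening": opening from 0.0 (shut) to 1.0 (fully open); "gripper_force": force on a finger pad.
Only numpy, scipy, OpenCV 4.12 (cv2) and the standard library are available. Lean on these libraries where they do the work, as an engineer would, in place of code of your own. Each camera call takes 0.05 s, during which the arm holds its last target. There are 200 camera calls.

## Working session

There is one attempt and no reset: what is moved stays moved. The work goes in short steps, Python scripts to look and compute and a shell command to move; the robot and the scene stay as the last step left them, time stands still between calls to the robot, and variables do not carry over. Pictures are saved under pics/ and viewed, at most 10 in all, crops included, and the job is handed in when it is done.

```bash
ls; mkdir -p pics
python3 - <<'E'
from bench import ctrl, camrig, probe_bus, finish_job
import cv2,numpy as np
for n in("top","side"):
    im=camrig.snapshot(n); cv2.imwrite(f"pics/{n}0.png",im[...,::-1])
    c=camrig.camera_info(n); print(n,c["fx"],c["cx"],c["cy"]); print(np.round(c["camera_from_world"],3))
s=probe_bus.read_state(); print(s)
E
```

```text
bench.py
inch.py
pics
top 398.6873844489923 255.35916077916588 195.6537433870262
[[ 0.009 -1.    -0.026  0.012]
 [-0.987 -0.005 -0.159  0.461]
 [ 0.159  0.027 -0.987  1.289]
 [ 0.     0.     0.     1.   ]]
side 420.53435760649575 262.2290302249583 194.39798378507436
[[ 0.997 -0.082  0.007 -0.454]
 [-0.044 -0.609 -0.792  0.087]
 [ 0.07   0.789 -0.61   1.205]
 [ 0.     0.     0.     1.   ]]
{'time': 0.1, 'joint_pos': array([ 1.02038924e+00,  1.24469290e-01,  1.65152174e+00, -2.30610218e-06,
        1.36748376e+00, -8.26227948e-02]), 'qvel': array([ 4.72851445e-04,  7.83983493e-05, -2.44896362e-03, -4.82531398e-04,
       -1.64039322e-03,  4.70371580e-04]), 'joint_efforts': array([ 2.00635654e-04, -4.18882585e+01, -3.61095786e+01,  7.75869330e-02,
        4.61297552e-02, -5.93336017e-05]), 'tcp_pos': array([0.29283141, 0.5796618 , 0.21350021]), 'tcp_rot': array([-2.91840971e-04,  2.31765111e-01,  9.72771323e-01, -8.94674039e-04]), 'wrist_force': array([-0.52847682,  0.16171809,  0.16867749]), 'wrist_torque': array([ 0.03308252, -0.01501329,  0.0134451 ]), 'gripper_force': 0.0, 'opening': 0.9995806677587203}
```

View pics/top0.png

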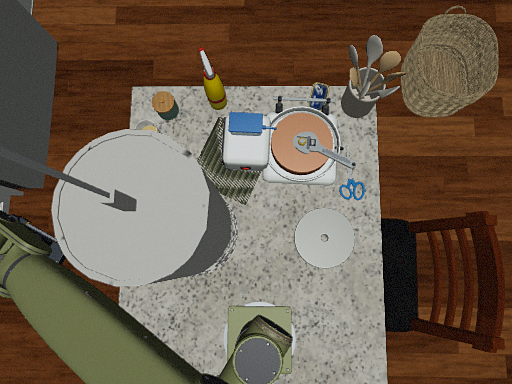

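View pics/side0.png

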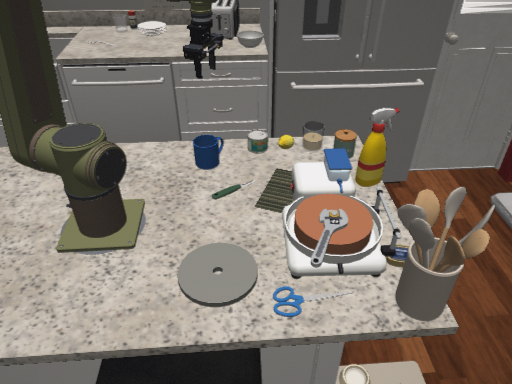

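The top view shows the stone at about (302,142), with the wrench head on the nut and the handle running to (352,164). The side view shows the head at (333,218) and the handle end at (318,260). Next I'll zoom in.

Run:
```python
import cv2,numpy as np
a=cv2.imread("pics/top0.png")[105:180,262:362]; b=cv2.imread("pics/side0.png")[190:270,285:385]
a=cv2.resize(a,None,fx=7.5,fy=4*1.875,interpolation=cv2.INTER_CUBIC)
b=cv2.resize(b,None,fx=7.5,fy=7.5,interpolation=cv2.INTER_CUBIC)
cv2.imwrite("pics/ca.png",a);cv2.imwrite("pics/cb.png",b)
```

```text
(no output)
```

View pics/ca.png

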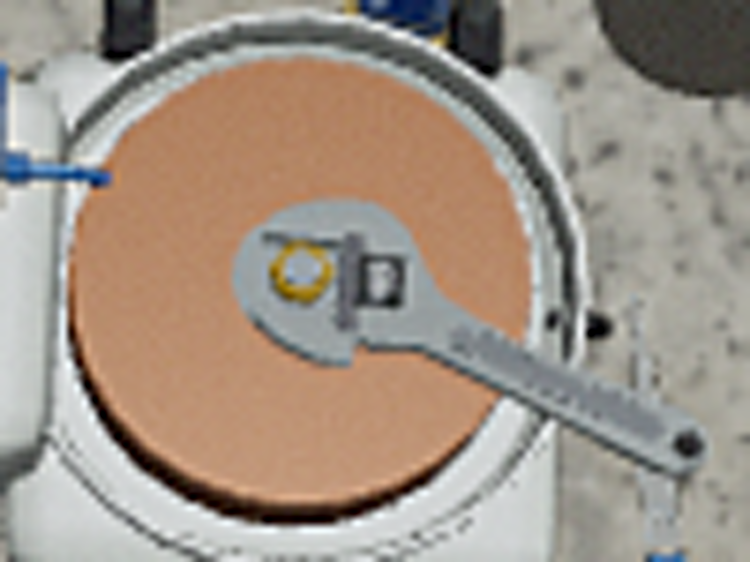

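View pics/cb.png

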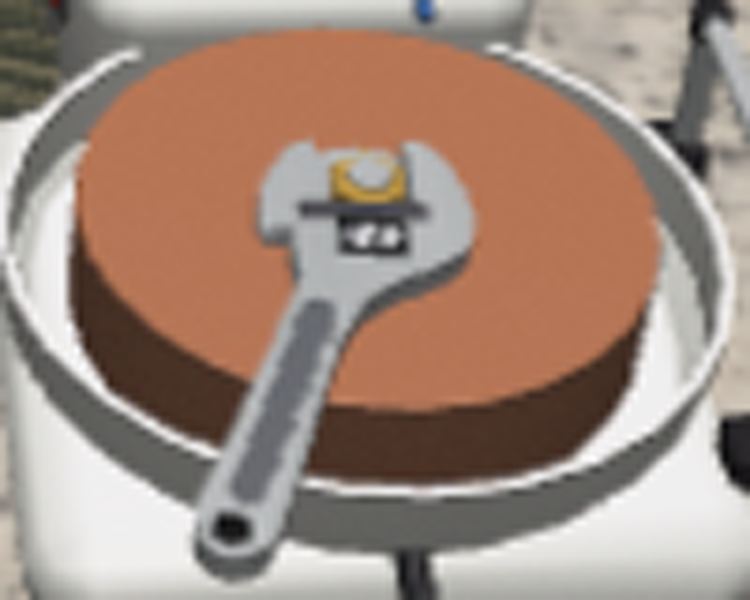

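The top crop shows the nut at about (302.1,141.3), the worm at (312.9,142.3) and the handle hole at (353.7,164.1). In the side view they are at (334.6,212.9), (334.7,221.5) and (315.9,260.3). Wrench +x points along world +y (left in the top view).

```bash
cat > h.py <<'E'
from bench import ctrl, camrig, probe_bus, finish_job
import numpy as np, cv2
from scipy.spatial.transform import Rotation as R
def ray(n,uv):
    c=camrig.camera_info(n);T=np.array(c["camera_from_world"])
    d=T[:3,:3].T@np.array([(uv[0]-c["cx"])/c["fx"],(uv[1]-c["cy"])/c["fy"],1]);o=-T[:3,:3].T@T[:3,3]
    return o,d
def plane(n,uv,z):
    o,d=ray(n,uv);return o+d*(z-o[2])/d[2]
def tri(a,b):
    A=[];y=[]
    for n,uv in(("top",a),("side",b)):
        o,d=ray(n,uv);d=d/np.linalg.norm(d);P=np.eye(3)-np.outer(d,d);A.append(P);y.append(P@o)
    return np.linalg.lstsq(np.vstack(A),np.hstack(y),rcond=None)[0]
def rot(s): q=s["tcp_rot"];return R.from_quat([q[1],q[2],q[3],q[0]])
def totool(s,target): return rot(s).inv().apply(np.array(target)-s["tcp_pos"])
E
python3 - <<'E'
from h import *
P={"nut":((302.1,141.3),(334.6,212.9),.1195),"worm":((312.9,142.3),(334.7,221.5),.121),"hole":((353.7,164.1),(315.9,260.3),.119)}
for k,(a,b,z) in P.items(): print(k,plane("top",a,z).round(4),plane("side",b,z).round(4),tri(a,b).round(4))
# stone ellipse centre in each view
for n,(x0,y0,x1,y1) in {"top":(262,105,340,180),"side":(285,190,385,270)}.items():
    im=cv2.imread(f"pics/{n}0.png")
    hs=cv2.cvtColor(im,cv2.COLOR_BGR2HSV);m=((hs[...,0]<14)&(hs[...,1]>80)&(hs[...,2]>(150))).astype(np.uint8)
    M=np.zeros_like(m);M[y0:y1,x0:x1]=m[y0:y1,x0:x1]
    cs,_=cv2.findContours(M,0,1);c=max(cs,key=cv2.contourArea);h=cv2.convexHull(c).reshape(-1,2)
    p=np.array([plane(n,q,.105)[:2] for q in h]);(cx,cy),r=cv2.minEnclosingCircle(p.astype(np.float32));print(n,cx,cy,r)
s=probe_bus.read_state();print(rot(s).as_matrix().round(3))
E
```

```text
nut [ 0.6229 -0.134   0.1195] [ 0.6277 -0.1362  0.1195] [ 0.626  -0.1344  0.1173]
worm [ 0.6192 -0.168   0.121 ] [ 0.6202 -0.1705  0.121 ] [ 0.6204 -0.1683  0.1189]
hole [ 0.5492 -0.2949  0.119 ] [ 0.5504 -0.2943  0.119 ] [ 0.5497 -0.2948  0.1194]
top 0.625800371170044 -0.13328969478607178 0.09878766536712646
side 0.6256188750267029 -0.1344297230243683 0.09928131848573685
[[-0.893  0.451 -0.001]
 [ 0.451  0.893 -0.002]
 [ 0.    -0.002 -1.   ]]
```

Run:
```python
import cv2
a=cv2.imread("pics/top0.png")[110:384,0:320]
cv2.imwrite("pics/cc.png",cv2.resize(a,None,fx=2.15,fy=2.15,interpolation=cv2.INTER_CUBIC))
```

```text
(no output)
```

View pics/cc.png

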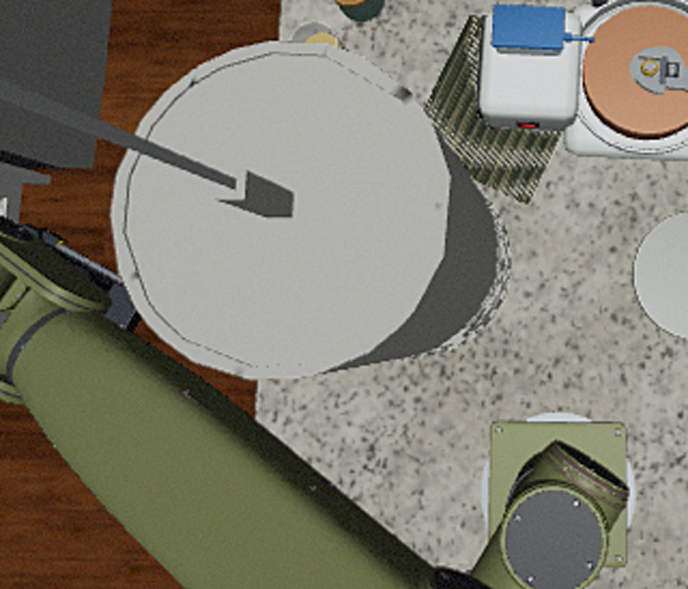

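The grey disc in the top view, around (132,206), is a hanging lamp shade. The side camera doesn't show it, so it must hang high. To keep the forearm clear of it I'll retract and drop low before sweeping past. First I'll locate the mug and peeler.

```bash
python3 - <<'E'
from h import *
print(plane("side",(206,150),.05),plane("side",(232,190),.01))
# lowest visible z limit at lamp: top image row, col for x=.3
for y in(.05,.1,.15,.2):
    o,d=ray("side",(210,0));print(y,(o+d*(y-o[1])/d[1]).round(3))
E
python3 inch.py '{"finger_gap":[0,0,0,0,0,0,0],"sx":[0,0,0,0,0,0,0],"sy":[-0.05,-0.1,-0.15,-0.2,-0.25,-0.29,-0.29],"sz":[0,0,0,0,0,0,0],"rx":[0,0,0,0,0,0,0],"ry":[0,0,0,0,0,0,0],"rz":[0,0,0,0,0,0,0]}'
python3 -c "
from h import *
print(probe_bus.read_state()['joint_pos'].round(3))"
```

```text
[0.2875465  0.30535318 0.05      ] [0.37013827 0.12510409 0.01      ]
0.05 [0.342 0.05  0.584]
0.1 [0.34  0.1   0.573]
0.15 [0.338 0.15  0.561]
0.2 [0.337 0.2   0.55 ]
time: 0.8
tcp_pos: [0.1606, 0.3185, 0.2141]
tcp_rot: [0.0, 0.232, 0.973, 0.001]
wrist_force: [-0.1, 1.5, -0.4]
opening: 0.467
gripper_force: 0.0
[ 0.953 -0.601  2.25  -0.     1.491 -0.15 ]
```

```bash
python3 inch.py '{"finger_gap":[0,0,0,0,0],"sx":[0,0,0,0,0],"sy":[0.035,0.07,0.07,0.07,0.07],"sz":[0.03,0.06,0.08,0.08,0.08],"rx":[-0.15,-0.3,-0.45,-0.5,-0.5],"ry":[0,0,0,0,0],"rz":[0,0,0,0,0]}'
python3 - <<'E'
from h import *
s=probe_bus.read_state();print(s['joint_pos'].round(3))
r=rot(s)
for az,turn in((24,-.68),(-10,-1.19)):
    a=np.radians(az);t=np.array([.43*np.cos(a),.43*np.sin(a),.14])
    print(totool(s,t).round(3),(r.inv()*R.from_rotvec([0,0,turn])*r).as_rotvec().round(3))
E
```

```text
time: 1.3
tcp_pos: [0.1928, 0.382, 0.1312]
tcp_rot: [0.057, 0.225, 0.943, 0.239]
wrist_force: [0.3, 0.6, 0.5]
opening: 0.049
gripper_force: 0.0
[ 0.917 -0.748  2.524  0.115  0.88  -0.237]
[-0.272 -0.079 -0.053] [-0.001 -0.323  0.598]
[-0.412 -0.262 -0.152] [-1.000e-03 -5.660e-01  1.047e+00]
```

```bash
python3 inch.py '{"finger_gap":[0,0,0,0,0,0,0,0,0,0],"sx":[-0.045,-0.09,-0.136,-0.18,-0.227,-0.272,-0.295,-0.318,-0.341,-0.365],"sy":[-0.013,-0.026,-0.04,-0.053,-0.066,-0.079,-0.11,-0.14,-0.17,-0.2],"sz":[-0.009,-0.018,-0.027,-0.035,-0.044,-0.053,-0.07,-0.085,-0.102,-0.12],"rx":[0,0,0,0,0,0,0,0,0,0],"ry":[-0.054,-0.108,-0.16,-0.215,-0.27,-0.323,-0.363,-0.404,-0.444,-0.485],"rz":[0.1,0.2,0.3,0.4,0.5,0.598,0.673,0.748,0.823,0.897]}'
python3 inch.py '{"finger_gap":[0,0,0],"sx":[-0.023,-0.03,-0.03],"sy":[-0.02,-0.03,-0.03],"sz":[-0.03,-0.03,-0.03],"rx":[0,0,0],"ry":[-0.04,-0.08,-0.08],"rz":[0.075,0.15,0.15]}'
python3 - <<'E'
from h import *
s=probe_bus.read_state();print(s['joint_pos'].round(3))
r=rot(s);cv2.imwrite("pics/top1.png",camrig.snapshot("top")[...,::-1])
y=np.array([.996,-.09,0]);z=np.array([0,0,-1.]);T=R.from_matrix(np.c_[np.cross(y,z),y,z])
for t in([.45,-.17,.18],[.6,-.178,.16]): print(totool(s,t).round(3),(r.inv()*T).as_rotvec().round(3))
E
```

```text
time: 2.3
tcp_pos: [0.4161, 0.0093, 0.1467]
tcp_rot: [0.167, 0.657, 0.712, 0.183]
wrist_force: [0.1, 0.5, 0.2]
opening: 0.006
gripper_force: 0.0
time: 2.6
tcp_pos: [0.3774, -0.0232, 0.1586]
tcp_rot: [0.181, 0.715, 0.654, 0.169]
wrist_force: [0.9, 0.7, 0.2]
opening: 0.004
gripper_force: 0.0
[-0.277 -0.999  2.587  0.107  1.063 -0.216]
[-0.14   0.085  0.022] [ 0.5   -0.004  0.   ]
[-0.134  0.208  0.111] [ 0.5   -0.004  0.   ]
```

View pics/top1.png

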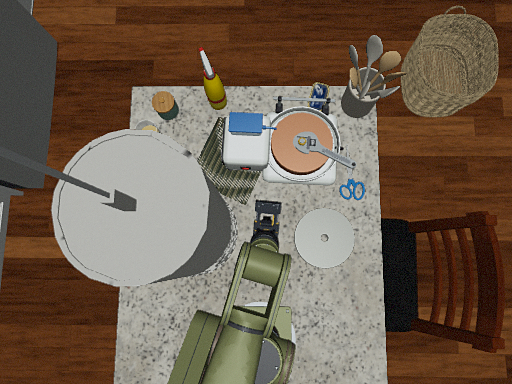

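The arm has passed under the lamp; the gripper shows at (267,215) and is clear of everything. Next is upright, then hover near the worm.

```bash
python3 inch.py '{"finger_gap":[0,0,0,0,0,0,0],"sx":[-0.045,-0.09,-0.14,-0.14,-0.134,-0.134,-0.134],"sy":[0.03,0.055,0.085,0.127,0.168,0.208,0.208],"sz":[0.008,0.015,0.022,0.05,0.08,0.111,0.111],"rx":[0.13,0.26,0.39,0.5,0.5,0.5,0.5],"ry":[0,0,0,-0.004,-0.004,-0.004,-0.004],"rz":[0,0,0,0,0,0,0]}'
python3 - <<'E'
from h import *
s=probe_bus.read_state();print(s['joint_pos'].round(3),s['wrist_force'])
print(rot(s).as_matrix().round(3)); print(totool(s,[.619,-.176,.126]))
E
```

```text
time: 3.35
tcp_pos: [0.604, -0.1757, 0.1552]
tcp_rot: [-0.002, 0.736, 0.677, -0.0]
wrist_force: [0.2, 0.0, 0.0]
opening: 0.002
gripper_force: 0.0
[-3.690e-01  1.240e-01  1.752e+00  1.000e-03  1.270e+00 -2.850e-01] [0.18864242 0.01272601 0.03905777]
[[ 0.084  0.996 -0.004]
 [ 0.996 -0.084  0.003]
 [ 0.002 -0.004 -1.   ]]
[0.00092502 0.01510085 0.02913011]
```

```bash
python3 inch.py '{"finger_gap":[0,0,0],"sx":[0.0,0.0,0.0],"sy":[0.015,0.015,0.015],"sz":[0.015,0.028,0.028],"rx":[0,0,0],"ry":[0,0,0],"rz":[0,0,0]}'
python3 inch.py '{"finger_gap":[0,0,0],"sx":[0,0,0],"sy":[0,0,0],"sz":[0.003,0.004,0.004],"rx":[0,0,0],"ry":[0,0,0],"rz":[0,0,0]}'
python3 - <<'E'
from h import *
a=camrig.snapshot("side")[...,::-1][170:270,270:390];b=camrig.snapshot("top")[...,::-1][90:190,262:362]
cv2.imwrite("pics/d.png",np.hstack([cv2.resize(a,(480,400),interpolation=2),cv2.resize(b,(320,400),interpolation=2)]))
E
```

```text
time: 3.65
tcp_pos: [0.6136, -0.1758, 0.1249]
tcp_rot: [-0.005, 0.737, 0.676, -0.002]
wrist_force: [0.8, -0.2, -0.1]
opening: 0.006
gripper_force: 0.0
time: 3.95
tcp_pos: [0.6145, -0.1773, 0.126]
tcp_rot: [-0.001, 0.737, 0.675, -0.0]
wrist_force: [0.3, -0.4, 1.0]
opening: -0.0
gripper_force: 0.0
```

View pics/d.png

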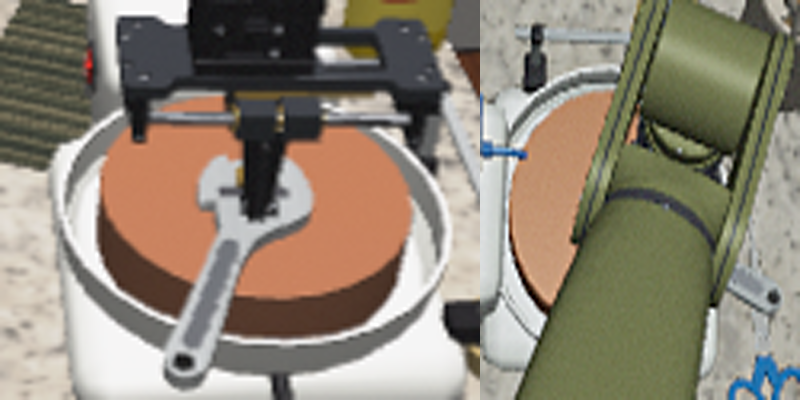

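The side crop shows the shut fingertips at about (335,224), right over the worm. They are still about 4 mm short of its centre in world x, so I'll correct that and press down in small steps.

```bash
python3 inch.py '{"finger_gap":[0,0,0],"sx":[0,0,0],"sy":[0.004,0.004,0.004],"sz":[0,0,0],"rx":[0,0,0],"ry":[0,0,0],"rz":[0,0,0]}'
python3 inch.py '{"finger_gap":[0,0,0],"sx":[0,0,0],"sy":[0,0,0],"sz":[0.002,0.002,0.002],"rx":[0,0,0],"ry":[0,0,0],"rz":[0,0,0]}'
python3 inch.py '{"finger_gap":[0,0,0],"sx":[0,0,0],"sy":[0,0,0],"sz":[0.002,0.002,0.002],"rx":[0,0,0],"ry":[0,0,0],"rz":[0,0,0]}'
```

```text
time: 4.35
tcp_pos: [0.6188, -0.1778, 0.1252]
tcp_rot: [-0.001, 0.737, 0.675, -0.0]
wrist_force: [-0.4, -0.4, 1.5]
opening: 0.004
gripper_force: 0.0
time: 4.65
tcp_pos: [0.6185, -0.1776, 0.1226]
tcp_rot: [-0.002, 0.737, 0.675, -0.001]
wrist_force: [0.8, -0.7, -0.6]
opening: 0.002
gripper_force: 0.0
time: 4.95
tcp_pos: [0.6189, -0.1778, 0.1218]
tcp_rot: [-0.001, 0.737, 0.675, -0.0]
wrist_force: [-1.8, 0.1, 5.1]
opening: 0.006
gripper_force: 2.4
```

```bash
python3 inch.py '{"finger_gap":[0,0,0],"sx":[0,0,0],"sy":[0,0,0],"sz":[0.0015,0.0015,0.0015],"rx":[0,0,0],"ry":[0,0,0],"rz":[0,0,0]}'
python3 inch.py '{"finger_gap":[0,0,0,0,0],"sx":[0.004,0.008,0.012,0.015,0.015],"sy":[0,0,0,0,0],"sz":[0,0,0,0,0],"rx":[0,0,0,0,0],"ry":[0,0,0,0,0],"rz":[0,0,0,0,0]}'
```

```text
time: 5.25
tcp_pos: [0.619, -0.178, 0.1215]
tcp_rot: [-0.001, 0.737, 0.675, -0.0]
wrist_force: [-3.6, 0.8, 9.2]
opening: 0.004
gripper_force: 4.7
time: 5.75
tcp_pos: [0.6204, -0.1641, 0.122]
tcp_rot: [0.0, 0.737, 0.676, -0.001]
wrist_force: [-4.6, -1.7, 10.1]
opening: 0.004
gripper_force: 5.1
```

```bash
python3 inch.py '{"finger_gap":[0],"sx":[0.0035],"sy":[0],"sz":[0],"rx":[0],"ry":[0],"rz":[0]}'
python3 inch.py '{"finger_gap":[0,0,0,0,0,0,0,0],"sx":[0,0,-0.01,-0.0195,-0.0195,-0.0195,-0.0195,-0.0195],"sy":[0,0,0,0,0,0,0,0],"sz":[-0.004,-0.008,-0.008,-0.008,-0.008,-0.004,0,0],"rx":[0,0,0,0,0,0,0,0],"ry":[0,0,0,0,0,0,0,0],"rz":[0,0,0,0,0,0,0,0]}'
python3 inch.py '{"finger_gap":[0,0,0],"sx":[0.004,0.008,0.012],"sy":[0,0,0],"sz":[0,0,0],"rx":[0,0,0],"ry":[0,0,0],"rz":[0,0,0]}'
python3 inch.py '{"finger_gap":[0,0,0],"sx":[0.004,0.0075,0.0075],"sy":[0,0,0],"sz":[0,0,0],"rx":[0,0,0],"ry":[0,0,0],"rz":[0,0,0]}'
```

```text
time: 5.85
tcp_pos: [0.6207, -0.1613, 0.122]
tcp_rot: [0.0, 0.737, 0.675, -0.001]
wrist_force: [-5.0, -3.2, 9.9]
opening: 0.008
gripper_force: 4.9
time: 6.65
tcp_pos: [0.6188, -0.1798, 0.1209]
tcp_rot: [-0.0, 0.737, 0.676, -0.001]
wrist_force: [-3.4, -2.6, 7.0]
opening: 0.002
gripper_force: 3.6
time: 6.95
tcp_pos: [0.6202, -0.1684, 0.122]
tcp_rot: [0.001, 0.737, 0.675, -0.001]
wrist_force: [-3.7, -3.5, 10.0]
opening: 0.003
gripper_force: 4.6
time: 7.25
tcp_pos: [0.6211, -0.1603, 0.122]
tcp_rot: [0.0, 0.737, 0.676, -0.001]
wrist_force: [-3.8, -3.4, 9.1]
opening: 0.007
gripper_force: 4.6
```

```bash
for i in 1; do python3 inch.py '{"finger_gap":[0,0,0,0,0,0,0,0],"sx":[0,0,-0.01,-0.0195,-0.0195,-0.0195,-0.0195,-0.0195],"sy":[0,0,0,0,0,0,0,0],"sz":[-0.004,-0.008,-0.008,-0.008,-0.008,-0.004,0,0],"rx":[0,0,0,0,0,0,0,0],"ry":[0,0,0,0,0,0,0,0],"rz":[0,0,0,0,0,0,0,0]}'
python3 inch.py '{"finger_gap":[0,0,0,0,0,0],"sx":[0.004,0.008,0.012,0.016,0.0195,0.0195],"sy":[0,0,0,0,0,0],"sz":[0,0,0,0,0,0],"rx":[0,0,0,0,0,0],"ry":[0,0,0,0,0,0],"rz":[0,0,0,0,0,0]}'; done
python3 inch.py '{"finger_gap":[0,0,0,0,0,0],"sx":[0,0,-0.03,-0.03,-0.03,-0.03],"sy":[0,0,-0.04,-0.08,-0.12,-0.12],"sz":[-0.005,-0.03,-0.06,-0.06,-0.06,-0.06],"rx":[0,0,0,0,0,0],"ry":[0,0,0,0,0,0],"rz":[0,0,0,0,0,0]}'
python3 - <<'E'
from h import *
a=camrig.snapshot("side")[...,::-1][190:270,285:385];b=camrig.snapshot("top")[...,::-1][105:180,262:362]
cv2.imwrite("pics/e.png",np.vstack([cv2.resize(a,(600,300),interpolation=2),cv2.resize(b,(600,300),interpolation=2)]))
E
```

```text
time: 8.05
tcp_pos: [0.6187, -0.1798, 0.1203]
tcp_rot: [-0.0, 0.737, 0.676, -0.001]
wrist_force: [-1.9, -3.4, 4.6]
opening: -0.002
gripper_force: 2.8
time: 8.65
tcp_pos: [0.6208, -0.1605, 0.1219]
tcp_rot: [0.0, 0.737, 0.676, -0.001]
wrist_force: [-4.4, -3.1, 9.7]
opening: 0.005
gripper_force: 4.8
time: 9.25
tcp_pos: [0.494, -0.1775, 0.178]
tcp_rot: [-0.003, 0.738, 0.675, -0.001]
wrist_force: [-0.2, 0.2, 0.1]
opening: 0.003
gripper_force: 0.0
```

View pics/e.png

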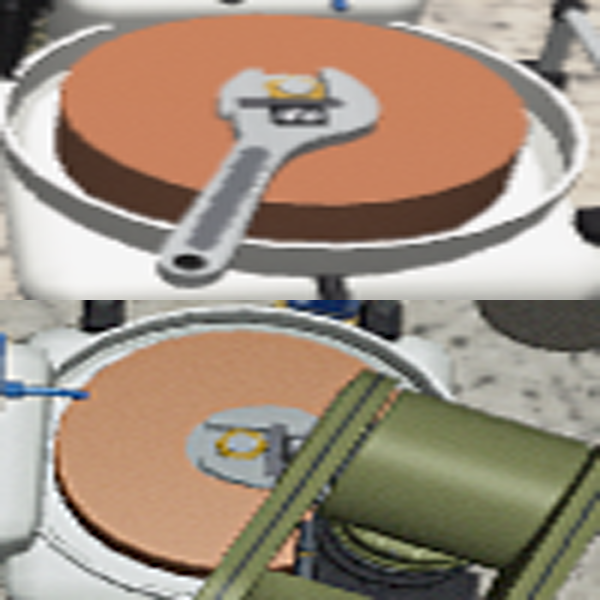

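The side crop shows the movable jaw clearly closer to the nut, and the wrench hasn't moved. More strokes until it stalls.

```bash
python3 inch.py '{"finger_gap":[0,0,0,0,0,0,0],"sx":[0.01,0.01,0.0105,0.0105,0.0105,0.0105,0.0105],"sy":[0.04,0.08,0.12,0.12,0.12,0.12,0.12],"sz":[0,0.02,0.05,0.05,0.055,0.06,0.06],"rx":[0,0,0,0,0,0,0],"ry":[0,0,0,0,0,0,0],"rz":[0,0,0,0,0,0,0]}'
python3 inch.py '{"finger_gap":[0,0,0],"sx":[0.004,0.008,0.012],"sy":[0,0,0],"sz":[0,0,0],"rx":[0,0,0],"ry":[0,0,0],"rz":[0,0,0]}'
python3 inch.py '{"finger_gap":[0,0,0],"sx":[0.004,0.0075,0.0075],"sy":[0,0,0],"sz":[0,0,0],"rx":[0,0,0],"ry":[0,0,0],"rz":[0,0,0]}'
python3 inch.py '{"finger_gap":[0,0,0,0,0,0,0,0],"sx":[0,0,-0.01,-0.0175,-0.0175,-0.0175,-0.0175,-0.0175],"sy":[0,0,0,0,0,0,0,0],"sz":[-0.004,-0.008,-0.008,-0.008,-0.008,-0.004,0,0],"rx":[0,0,0,0,0,0,0,0],"ry":[0,0,0,0,0,0,0,0],"rz":[0,0,0,0,0,0,0,0]}'
python3 inch.py '{"finger_gap":[0,0,0],"sx":[0.004,0.008,0.012],"sy":[0,0,0],"sz":[0,0,0],"rx":[0,0,0],"ry":[0,0,0],"rz":[0,0,0]}'
python3 inch.py '{"finger_gap":[0,0,0],"sx":[0.004,0.0055,0.0055],"sy":[0,0,0],"sz":[0,0,0],"rx":[0,0,0],"ry":[0,0,0],"rz":[0,0,0]}'
```

```text
time: 10.05
tcp_pos: [0.6195, -0.1791, 0.1208]
tcp_rot: [0.0, 0.737, 0.675, 0.0]
wrist_force: [1.0, -0.6, 1.4]
opening: 0.003
gripper_force: 0.5
time: 10.35
tcp_pos: [0.6206, -0.1676, 0.1221]
tcp_rot: [0.001, 0.738, 0.675, 0.0]
wrist_force: [0.7, -4.3, 6.2]
opening: 0.003
gripper_force: 3.0
time: 10.65
tcp_pos: [0.6213, -0.1597, 0.122]
tcp_rot: [0.001, 0.737, 0.676, 0.0]
wrist_force: [1.2, -3.7, 6.1]
opening: 0.003
gripper_force: 3.1
time: 11.45
tcp_pos: [0.6189, -0.178, 0.1205]
tcp_rot: [-0.0, 0.737, 0.676, -0.001]
wrist_force: [-2.3, -4.0, 5.8]
opening: 0.005
gripper_force: 3.2
time: 11.75
tcp_pos: [0.62, -0.1677, 0.122]
tcp_rot: [0.001, 0.737, 0.676, -0.002]
wrist_force: [-5.7, -7.5, 10.5]
opening: 0.003
gripper_force: 4.6
time: 12.05
tcp_pos: [0.6214, -0.1617, 0.122]
tcp_rot: [0.002, 0.737, 0.676, -0.001]
wrist_force: [-2.4, -5.4, 8.4]
opening: 0.004
gripper_force: 3.9
```

```bash
python3 inch.py '{"finger_gap":[0,0,0,0,0,0,0,0],"sx":[0,0,-0.01,-0.0155,-0.0155,-0.0155,-0.0155,-0.0155],"sy":[0,0,0,0,0,0,0,0],"sz":[-0.004,-0.008,-0.008,-0.008,-0.008,-0.004,0.0005,0.0005],"rx":[0,0,0,0,0,0,0,0],"ry":[0,0,0,0,0,0,0,0],"rz":[0,0,0,0,0,0,0,0]}'
python3 inch.py '{"finger_gap":[0,0],"sx":[0.002,0.004],"sy":[0,0],"sz":[0,0],"rx":[0,0],"ry":[0,0],"rz":[0,0]}'
python3 inch.py '{"finger_gap":[0,0],"sx":[0.004,0.008],"sy":[0,0],"sz":[0,0],"rx":[0,0],"ry":[0,0],"rz":[0,0]}'
python3 inch.py '{"finger_gap":[0,0,0,0,0,0],"sx":[0,0,-0.03,-0.03,-0.03,-0.03],"sy":[0,0,-0.04,-0.08,-0.12,-0.12],"sz":[-0.005,-0.03,-0.06,-0.06,-0.06,-0.06],"rx":[0,0,0,0,0,0],"ry":[0,0,0,0,0,0],"rz":[0,0,0,0,0,0]}'
python3 - <<'E'
from h import *
a=camrig.snapshot("side")[...,::-1];cv2.imwrite("pics/side9.png",a);a=a[195:270,300:375];b=camrig.snapshot("top")[...,::-1][125:165,282:322]
cv2.imwrite("pics/f.png",np.hstack([cv2.resize(a,(400,400),interpolation=2),cv2.resize(b,(400,400),interpolation=2)]))
E
```

```text
time: 12.85
tcp_pos: [0.6192, -0.176, 0.1213]
tcp_rot: [-0.0, 0.737, 0.676, -0.001]
wrist_force: [-4.9, -3.0, 10.0]
opening: 0.007
gripper_force: 5.2
time: 13.05
tcp_pos: [0.6195, -0.1735, 0.1219]
tcp_rot: [0.001, 0.737, 0.676, -0.002]
wrist_force: [-5.9, -6.6, 10.6]
opening: 0.005
gripper_force: 5.8
time: 13.25
tcp_pos: [0.6203, -0.166, 0.122]
tcp_rot: [0.002, 0.737, 0.676, -0.003]
wrist_force: [-5.3, -8.9, 10.1]
opening: 0.003
gripper_force: 5.2
time: 13.85
tcp_pos: [0.4937, -0.181, 0.1774]
tcp_rot: [-0.003, 0.738, 0.675, -0.001]
wrist_force: [-0.3, -0.7, -0.6]
opening: 0.003
gripper_force: 0.0
```

View pics/f.png

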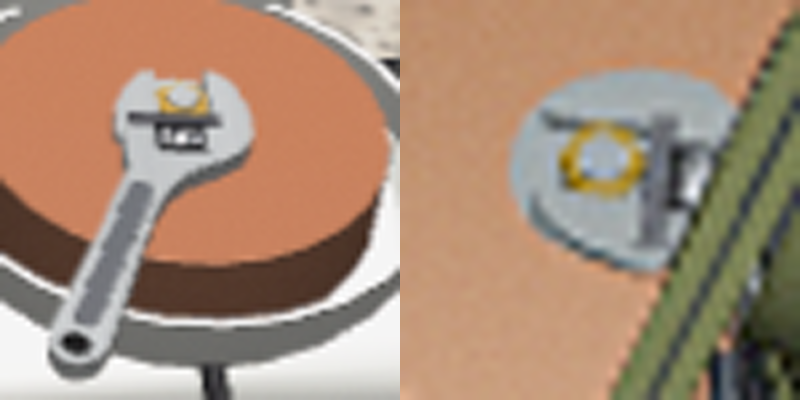

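The stroke force rose to 9 N and the fingertip slipped, so the jaws have stalled on the nut. The crops show the jaws hugging the brass nut, with the handle hole at (314.1,259.1) in the side view. Next I'll work out the approach behind the handle.

Run:
```python
from h import *
N=np.array([.6255,-.134,0])
h=plane("side",(314.1,259.1),.119);d=h-N;print(h,np.degrees(np.arctan2(d[1],d[0])),np.hypot(d[0],d[1]))
s=probe_bus.read_state()
f=np.arctan2(d[1],d[0]);u=np.array([np.cos(f),np.sin(f),0]);b=np.array([-np.sin(f),np.cos(f),0])
y=b if b[0]>0 else -b;z=np.array([0,0,-1.]);T=R.from_matrix(np.c_[np.cross(y,z),y,z])
t=N+.135*u+.036*b;t[2]=.175;print(b,t,totool(s,t).round(3),(rot(s).inv()*T).as_rotvec().round(3))
```

```text
[ 0.54706253 -0.29042449  0.119     ] -116.6310089505189 0.17498873433957088
[ 0.89391177 -0.44824295  0.        ] [ 0.59716803 -0.27081484  0.175     ] [-0.08   0.107  0.003] [-0.003 -0.001  0.377]
```

```bash
python3 inch.py '{"finger_gap":[0,0,0,0,0,0,0],"sx":[-0.03,-0.06,-0.08,-0.08,-0.08,-0.08,-0.08],"sy":[0.036,0.072,0.107,0.107,0.107,0.107,0.107],"sz":[0,0,0.003,0.003,0.035,0.066,0.066],"rx":[0,0,0,0,0,0,0],"ry":[0,0,0,0,0,0,0],"rz":[0.13,0.26,0.377,0.377,0.377,0.377,0.377]}'
cat > arc.py <<'E'
from h import *
import sys
N=np.array([.6255,-.134,0]);s=probe_bus.read_state();r=rot(s);p=s["tcp_pos"]
d=p-N;print("az",np.degrees(np.arctan2(d[1],d[0])),np.hypot(d[0],d[1]),p[2],s["wrist_force"].round(1),s["wrist_torque"].round(2))
for a in np.arange(1,6)*.1:
    q=R.from_rotvec([0,0,-a]);t=N+q.apply(d);t[2]=.110
    print(round(a,2),totool(s,t).round(4),(r.inv()*q*r).as_rotvec().round(3))
E
python3 arc.py
```

```text
time: 14.65
tcp_pos: [0.5947, -0.2688, 0.1067]
tcp_rot: [-0.006, 0.85, 0.526, -0.003]
wrist_force: [-0.3, 0.2, -0.8]
opening: 0.006
gripper_force: 0.0
az -102.88076689366108 0.1382988902634506 0.10671271438404618 [-0.3  0.2 -0.8] [-0.11  0.13  0.02]
0.1 [-0.0026 -0.0136 -0.0031] [-0.     0.001  0.1  ]
0.2 [-0.0038 -0.0274 -0.0029] [-0.     0.003  0.2  ]
0.3 [-0.0036 -0.0412 -0.0027] [-0.     0.004  0.3  ]
0.4 [-0.0021 -0.055  -0.0025] [-0.     0.005  0.4  ]
0.5 [ 0.0008 -0.0685 -0.0024] [-0.     0.007  0.5  ]
```

```bash
python3 inch.py '{"finger_gap":[0,0,0,0,0,0],"sx":[-0.001,-0.0026,-0.003,-0.0038,-0.0038,-0.0036],"sy":[-0.007,-0.0136,-0.0205,-0.0274,-0.034,-0.0412],"sz":[-0.003,-0.003,-0.003,-0.003,-0.003,-0.003],"rx":[0,0,0,0,0,0],"ry":[0,0,0,0,0,0],"rz":[0.05,0.1,0.15,0.2,0.25,0.3]}'
python3 arc.py
```

```text
time: 15.25
tcp_pos: [0.5604, -0.2563, 0.1182]
tcp_rot: [0.001, 0.92, 0.392, 0.0]
wrist_force: [2.1, -2.6, -1.1]
opening: 0.005
gripper_force: 1.1
az -118.02076452767211 0.138491472001951 0.1181909118832187 [ 2.1 -2.6 -1.1] [-0.35 -0.25  0.  ]
0.1 [-0.0031 -0.0135  0.0082] [-0.  -0.   0.1]
0.2 [-0.0049 -0.0272  0.0082] [-0.  -0.   0.2]
0.3 [-0.0052 -0.0411  0.0081] [-0.  -0.   0.3]
0.4 [-0.0042 -0.0549  0.0081] [-0.    -0.001  0.4  ]
0.5 [-0.0018 -0.0685  0.0081] [-0.    -0.001  0.5  ]
```

```bash
python3 inch.py '{"finger_gap":[0,0,0,0,0],"sx":[0,0,0,0,0],"sy":[0.004,0.004,0.004,0.004,0.004],"sz":[0,0.005,0.009,0.009,0.009],"rx":[0,0,0,0,0],"ry":[0,0,0,0,0],"rz":[0,0,0,0,0]}'
python3 arc.py
```

```text
time: 15.75
tcp_pos: [0.5619, -0.2587, 0.1067]
tcp_rot: [-0.001, 0.92, 0.392, -0.001]
wrist_force: [0.3, -1.1, -1.1]
opening: 0.002
gripper_force: 0.4
az -117.01195546670176 0.1399492100125152 0.10665723749851622 [ 0.3 -1.1 -1.1] [-0.17 -0.09  0.  ]
0.1 [-0.0034 -0.0136 -0.0033] [0.  0.  0.1]
0.2 [-0.0054 -0.0274 -0.0033] [0.    0.001 0.2  ]
0.3 [-0.006  -0.0414 -0.0032] [0.    0.001 0.3  ]
0.4 [-0.0052 -0.0554 -0.0032] [0.    0.001 0.4  ]
0.5 [-0.003  -0.0692 -0.0031] [0.    0.002 0.5  ]
```

```bash
python3 inch.py '{"finger_gap":[0,0,0,0,0,0],"sx":[-0.002,-0.0034,-0.0045,-0.0054,-0.0058,-0.006],"sy":[-0.007,-0.0136,-0.0205,-0.0274,-0.034,-0.0414],"sz":[-0.001,-0.001,-0.001,-0.001,-0.001,-0.001],"rx":[0,0,0,0,0,0],"ry":[0,0,0,0,0,0],"rz":[0.05,0.1,0.15,0.2,0.25,0.3]}'
python3 arc.py
```

```text
time: 16.35
tcp_pos: [0.5281, -0.2347, 0.1082]
tcp_rot: [-0.0, 0.968, 0.249, -0.001]
wrist_force: [1.9, -1.4, -1.2]
opening: 0.002
gripper_force: 1.1
az -134.05872470223673 0.14010748397162062 0.10822499573281145 [ 1.9 -1.4 -1.2] [-0.31 -0.21  0.02]
0.1 [-0.0034 -0.0136 -0.0018] [0.  0.  0.1]
0.2 [-0.0055 -0.0274 -0.0017] [0.  0.  0.2]
0.3 [-0.0062 -0.0414 -0.0017] [0.  0.  0.3]
0.4 [-0.0054 -0.0554 -0.0017] [0.  0.  0.4]
0.5 [-0.0033 -0.0692 -0.0017] [0.001 0.001 0.5  ]
```

```bash
python3 inch.py '{"finger_gap":[0,0,0,0],"sx":[-0.002,-0.0034,-0.0045,-0.0055],"sy":[-0.007,-0.0136,-0.0205,-0.0274],"sz":[0,0,0,0],"rx":[0,0,0,0],"ry":[0,0,0,0],"rz":[0.05,0.1,0.15,0.2]}'
python3 inch.py '{"finger_gap":[0,0,0],"sx":[-0.002,-0.003,-0.003],"sy":[-0.007,-0.0105,-0.0105],"sz":[0,0,0],"rx":[0,0,0],"ry":[0,0,0],"rz":[0.05,0.075,0.075]}'
python3 arc.py
```

```text
time: 16.75
tcp_pos: [0.51, -0.2134, 0.1083]
tcp_rot: [-0.0, 0.988, 0.152, -0.001]
wrist_force: [1.3, -1.7, -1.6]
opening: 0.002
gripper_force: 1.1
time: 17.05
tcp_pos: [0.5037, -0.2039, 0.1084]
tcp_rot: [-0.001, 0.993, 0.116, -0.001]
wrist_force: [1.2, -0.9, -1.0]
opening: 0.006
gripper_force: 0.5
az -150.1577547084663 0.14037391568337446 0.10838629340260586 [ 1.2 -0.9 -1. ] [-0.2   0.03 -0.  ]
0.1 [-0.0033 -0.0136 -0.0016] [0.  0.  0.1]
0.2 [-0.0053 -0.0275 -0.0016] [0.  0.  0.2]
0.3 [-0.0058 -0.0416 -0.0015] [0.001 0.    0.3  ]
0.4 [-0.005  -0.0556 -0.0015] [0.001 0.001 0.4  ]
0.5 [-0.0027 -0.0694 -0.0015] [0.001 0.001 0.5  ]
```

```bash
python3 inch.py '{"finger_gap":[0,0],"sx":[-0.002,-0.0033],"sy":[-0.007,-0.0136],"sz":[0,0],"rx":[0,0],"ry":[0,0],"rz":[0.05,0.1]}'
python3 inch.py '{"finger_gap":[0,0],"sx":[-0.001,-0.002],"sy":[-0.0035,-0.007],"sz":[0,0],"rx":[0,0],"ry":[0,0],"rz":[0.025,0.05]}'
python3 inch.py '{"finger_gap":[0,0],"sx":[-0.001,-0.001],"sy":[-0.0035,-0.0035],"sz":[0,0],"rx":[0,0],"ry":[0,0],"rz":[0.025,0.025]}'
python3 arc.py
python3 - <<'E'
from h import *
b=camrig.snapshot("side")[...,::-1][190:270,270:370]
cv2.imwrite("pics/g.png",cv2.resize(b,(750,600),interpolation=2))
E
```

```text
time: 17.25
tcp_pos: [0.4977, -0.1924, 0.1089]
tcp_rot: [0.0, 0.998, 0.065, -0.001]
wrist_force: [1.7, -3.0, -0.1]
opening: 0.005
gripper_force: 1.4
time: 17.45
tcp_pos: [0.4948, -0.1854, 0.1088]
tcp_rot: [-0.0, 0.999, 0.04, -0.001]
wrist_force: [1.4, -3.4, 1.2]
opening: -0.0
gripper_force: 1.9
time: 17.65
tcp_pos: [0.4934, -0.1818, 0.1087]
tcp_rot: [-0.0, 1.0, 0.028, -0.001]
wrist_force: [0.4, -4.4, 1.0]
opening: 0.006
gripper_force: 2.2
az -160.12565104528912 0.14050328265177622 0.10870523409157185 [ 0.4 -4.4  1. ] [-0.77  0.06  0.08]
0.1 [-0.0034 -0.0136 -0.0013] [0.  0.  0.1]
0.2 [-0.0053 -0.0275 -0.0013] [0.  0.  0.2]
0.3 [-0.0059 -0.0416 -0.0013] [0.001 0.    0.3  ]
0.4 [-0.0051 -0.0556 -0.0013] [0.001 0.    0.4  ]
0.5 [-0.0028 -0.0695 -0.0013] [0.001 0.    0.5  ]
```

View pics/g.png

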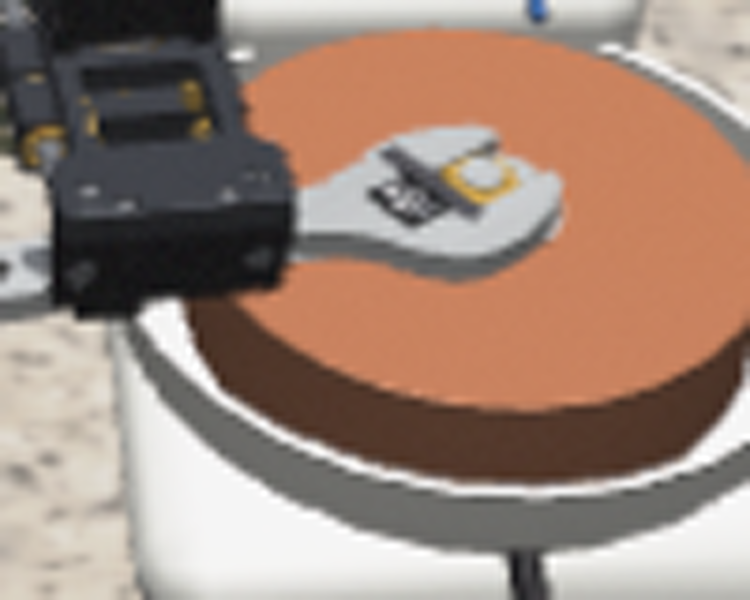

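The wrench has turned with the nut still in its jaws (nut at about (335,213)), and the handle runs left under the gripper. I'll keep pushing until it comes up hard.

```bash
python3 inch.py '{"finger_gap":[0,0],"sx":[-0.001,-0.0015],"sy":[-0.003,-0.006],"sz":[0,0],"rx":[0,0],"ry":[0,0],"rz":[0.02,0.045]}'
python3 inch.py '{"finger_gap":[0,0],"sx":[-0.001,-0.001],"sy":[-0.003,-0.003],"sz":[0,0],"rx":[0,0],"ry":[0,0],"rz":[0.02,0.02]}'
python3 inch.py '{"finger_gap":[0,0],"sx":[-0.001,-0.001],"sy":[-0.003,-0.003],"sz":[0,0],"rx":[0,0],"ry":[0,0],"rz":[0.02,0.02]}';python3 arc.py|head -1
```

```text
time: 17.9
tcp_pos: [0.4916, -0.1765, 0.1087]
tcp_rot: [0.0, 1.0, 0.005, -0.001]
wrist_force: [-0.2, -6.6, 1.0]
opening: 0.005
gripper_force: 2.9
time: 18.1
tcp_pos: [0.4906, -0.1731, 0.1087]
tcp_rot: [0.0, 1.0, -0.004, -0.001]
wrist_force: [0.2, -6.5, 1.5]
opening: 0.003
gripper_force: 2.6
time: 18.3
tcp_pos: [0.4897, -0.1702, 0.1087]
tcp_rot: [0.0, 1.0, -0.014, -0.001]
wrist_force: [2.5, -5.5, 2.6]
opening: 0.005
gripper_force: 2.6
az -165.0676828556315 0.1405557782244782 0.10873587223989972 [ 2.5 -5.5  2.6] [-1.03 -0.01  0.07]
```

```bash
python3 inch.py '{"finger_gap":[0,0],"sx":[-0.0005,-0.0005],"sy":[-0.002,-0.002],"sz":[0,0],"rx":[0,0],"ry":[0,0],"rz":[0.015,0.015]}'
python3 inch.py '{"finger_gap":[0,0],"sx":[-0.0005,-0.0005],"sy":[-0.002,-0.002],"sz":[0,0],"rx":[0,0],"ry":[0,0],"rz":[0.015,0.015]}'
python3 inch.py '{"finger_gap":[0,0],"sx":[-0.0005,-0.0005],"sy":[-0.003,-0.003],"sz":[0,0],"rx":[0,0],"ry":[0,0],"rz":[0.02,0.02]}';python3 arc.py|head -1
```

```text
time: 18.5
tcp_pos: [0.4893, -0.1683, 0.1088]
tcp_rot: [0.0, 1.0, -0.022, -0.001]
wrist_force: [2.1, -6.3, 1.2]
opening: 0.002
gripper_force: 2.6
time: 18.7
tcp_pos: [0.4888, -0.1662, 0.1087]
tcp_rot: [0.0, 1.0, -0.029, -0.001]
wrist_force: [0.3, -5.2, 2.0]
opening: 0.0
gripper_force: 2.6
time: 18.9
tcp_pos: [0.4883, -0.1631, 0.1087]
tcp_rot: [0.0, 0.999, -0.039, -0.001]
wrist_force: [-0.2, -6.2, 2.6]
opening: 0.004
gripper_force: 2.6
az -168.0470313840656 0.14027748807722437 0.1086645064592491 [-0.2 -6.2  2.6] [-0.95  0.13  0.04]
```

Force has levelled off while the tool still creeps. I'll back off, clear the view and measure the wrench angle numerically.

```bash
python3 inch.py '{"finger_gap":[0,0,0,0,0,0,0],"sx":[0,0,0,0,0,0,0],"sy":[0.015,0.025,0.05,0.09,0.13,0.16,0.16],"sz":[0,-0.02,-0.05,-0.05,-0.05,-0.05,-0.05],"rx":[0,0,0,0,0,0,0],"ry":[0,0,0,0,0,0,0],"rz":[0,0,0,0,0,0,0]}'
python3 - <<'E'
from h import *
im=camrig.snapshot("side")[...,::-1].copy();cv2.imwrite("pics/s20.png",im);cv2.imwrite("pics/t20.png",camrig.snapshot("top")[...,::-1])
def pts(n,f,box):
    im=cv2.imread(f);hs=cv2.cvtColor(im,cv2.COLOR_BGR2HSV);x0,y0,x1,y1=box
    m=np.zeros(im.shape[:2],np.uint8);m[y0:y1,x0:x1]=((hs[...,1]<60)&(hs[...,2]>60))[y0:y1,x0:x1]
    return hs,m
# stone-region metal pixels -> plane 0.119, within 95 mm of nut
N=np.array([.6255,-.134])
for n,f in(("side","pics/s20.png"),("side","pics/side9.png"),("top","pics/t20.png"),("top","pics/top0.png")):
    hs,m=pts(n,f,(250,100,400,290));v,u=np.nonzero(m)
    P=np.array([plane(n,(a,b),.119)[:2] for a,b in zip(u,v)])-N;r=np.hypot(*P.T)
    k=(r>.05)&(r<.085);az=np.degrees(np.arctan2(P[k,1],P[k,0]));h,e=np.histogram(az,36,(-180,180));print(f,[(int(x),int(y)) for x,y in zip(e,h) if y])
E
python3 arc.py|head -1
```

```text
time: 19.6
tcp_pos: [0.4745, -0.3247, 0.1572]
tcp_rot: [-0.002, 0.999, -0.042, -0.002]
wrist_force: [0.2, -0.5, 0.1]
opening: 0.001
gripper_force: 0.0
az -128.7125079701259 0.2408448941661665 0.1570190501995659 [-0.  -0.2 -0.5] [-0.09  0.25 -0.04]Traceback (most recent call last):
  File "<stdin>", line 11, in <module>
  File "h.py", line 9, in plane
    o,d=ray(n,uv);return o+d*(z-o[2])/d[2]
        ~~~^^^^^^
  File "h.py", line 5, in ray
    c=camrig.camera_info(n);T=np.array(c["camera_from_world"])
ValueError: time passes only in moves, steps and waits
```

```bash
sed -i 's/^def ray/import functools\ncam=functools.lru_cache(None)(camrig.camera_info)\ndef ray/; s/c=camrig.camera_info(n);T/c=cam(n);T/' h.py
cat > wr.py <<'E'
from h import *
import sys
N=np.array([.6255,-.134])
for f in sys.argv[1:]:
    n="side" if f[0]=="s" else "top"
    hs=cv2.cvtColor(cv2.imread(f"pics/{f}.png"),cv2.COLOR_BGR2HSV)
    v,u=np.nonzero((hs[...,1]<60)&(hs[...,2]>60)); k=(u>250)&(u<400)&(v>100)&(v<290);u,v=u[k],v[k]
    P=np.array([plane(n,q,.119)[:2] for q in zip(u,v)])-N;r=np.hypot(*P.T)
    out=[]
    for a,b in((.05,.065),(.065,.08)):
        k=(r>a)&(r<b);az=np.degrees(np.arctan2(P[k,1],P[k,0]))%360;k2=(az>150)&(az<270);out.append((int(k.sum()),round(np.median(az[k2])-360,1),np.round(np.percentile(az[k2],[10,90])-360,0)))
    y=(hs[...,0]>15)&(hs[...,0]<35)&(hs[...,1]>120);y[:, :325 if n=="side" else 295]=0;y[:,345 if n=="side" else 310:]=0;y[:200 if n=="side" else 130]=0;y[225 if n=="side" else 150:]=0
    print(f,out,"brass",np.argwhere(y).mean(0)[::-1] if y.any() else None)
E
python3 wr.py side0 top0 side9 s20 t20
```

```text
side0 [(84, np.float64(-108.6), array([-124.,  -94.])), (48, np.float64(-111.6), array([-120., -103.]))] brass [333.23076923 214.69230769]
top0 [(47, np.float64(-113.1), array([-125., -100.])), (37, np.float64(-115.2), array([-123., -107.]))] brass [301.38461538 141.03846154]
side9 [(75, np.float64(-110.7), array([-126.,  -96.])), (45, np.float64(-114.0), array([-122., -106.]))] brass [333.30769231 214.30769231]
s20 [(89, np.float64(-155.6), array([-178., -122.])), (56, np.float64(-166.9), array([-178., -156.]))] brass [332.33333333 214.26666667]
t20 [(44, np.float64(-174.3), array([-184., -163.])), (38, np.float64(-175.5), array([-183., -167.]))] brass [301.57142857 140.95238095]
```

The wrench has swung about 58°. Force rose from 3 N to 6 N at about 0.9 rad, which fits the nut reaching its stop. I'll check the wrench is still centred, using the handle hole.

Run:
```python
from h import *
N=np.array([.6255,-.134,.119])
for n,f,sz in(("side","side0",0),("side","side9",0),("top","top0",0),("side","s20",1),("top","t20",1)):
    g=cv2.imread(f"pics/{f}.png",0).astype(float);best=[]
    az=range(-185,-160) if sz else range(-125,-105)
    c=cam(n);T=np.array(c["camera_from_world"])
    for a in az:
        for r in np.arange(.16,.19,.002):
            p=T@np.r_[N+r*np.array([np.cos(np.radians(a)),np.sin(np.radians(a)),0]),1]
            u,v=c["fx"]*p[0]/p[2]+c["cx"],c["fy"]*p[1]/p[2]+c["cy"];best.append((cv2.getRectSubPix(g.astype(np.float32),(3,3),(u,v)).mean(),a,round(r,3),round(u,1),round(v,1)))
    print(f,sorted(best)[:4])
s=probe_bus.read_state();print(s["wrist_force"])
```

```text
side0 [(np.float32(39.23054), -115, np.float64(0.176), np.float64(316.1), np.float64(260.0)), (np.float32(43.53746), -116, np.float64(0.176), np.float64(314.8), np.float64(259.6)), (np.float32(48.407043), -115, np.float64(0.178), np.float64(315.9), np.float64(260.6)), (np.float32(48.89972), -116, np.float64(0.178), np.float64(314.6), np.float64(260.3))]
side9 [(np.float32(47.027847), -117, np.float64(0.174), np.float64(313.7), np.float64(258.7)), (np.float32(49.551792), -117, np.float64(0.176), np.float64(313.5), np.float64(259.3)), (np.float32(61.150024), -116, np.float64(0.174), np.float64(315.1), np.float64(259.0)), (np.float32(61.64571), -117, np.float64(0.172), np.float64(314.0), np.float64(258.1))]
top0 [(np.float32(65.402374), -115, np.float64(0.176), np.float64(353.3), np.float64(163.5)), (np.float32(65.92596), -116, np.float64(0.176), np.float64(352.9), np.float64(164.4)), (np.float32(68.15664), -115, np.float64(0.178), np.float64(353.8), np.float64(163.8)), (np.float32(73.25582), -116, np.float64(0.178), np.float64(353.4), np.float64(164.6))]
s20 [(np.float32(60.08243), -169, np.float64(0.168), np.float64(270.2), np.float64(224.1)), (np.float32(60.27838), -170, np.float64(0.16), np.float64(273.0), np.float64(222.8)), (np.float32(60.538574), -168, np.float64(0.17), np.float64(269.8), np.float64(225.0)), (np.float32(60.995415), -170, np.float64(0.168), np.float64(269.9), np.float64(223.3))]
t20 [(np.float32(89.1183), -174, np.float64(0.174), np.float64(308.5), np.float64(194.3)), (np.float32(91.519615), -175, np.float64(0.176), np.float64(307.5), np.float64(195.0)), (np.float32(92.03189), -175, np.float64(0.174), np.float64(307.5), np.float64(194.4)), (np.float32(92.20236), -174, np.float64(0.176), np.float64(308.5), np.float64(194.9))]
[-0.00139436 -0.18795215 -0.53533881]
```

```bash
python3 -c "
from bench import ctrl, camrig, probe_bus, finish_job
print(finish_job())"
```

```text
the job is handed in; nothing more can be done
None
```

I handed the job in, but the hand-in returned no verdict. The worm stalled with the jaws on the nut. The wrench then swung about 58° clockwise, and the push force rose from about 3 N to 6 N near 0.9 rad; that points to a tight nut, though I couldn't read its angle. The wrench still measures centred on the nut, the gripper is clear of it, and nothing else was knowingly touched.

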